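Load the glass tray and slide it home under the wire shelf

ROBOT

A 7-joint arm with a two-finger parallel gripper is mounted at the origin on the work surface. World frame = base frame: x ahead of the robot, y to its left, z up, the work surface at z = 0. Lengths are in m, angles in rad, forces in N, time in s.
With the tool pointing down it reaches from about 0.425 to 0.925 m from the base axis. Payload 6.8 kg.
Tool frame: the origin (TCP) lies at the centre of the arm's flange, where the gripper is bolted on; the fingertips stand 182 mm ahead of it and the grasp point (between the pads) lies 163 mm ahead of it; z points along the fingers, y is the direction in which the jaws open and shut (so a half turn about z gives the same grasp; the last joint's range is limited). The gripper opens to 88 mm and grips with 3 to 60 N. Pads are 20 mm wide; open, the fingers measure 115 mm over their backs; the gripper's body (75 mm by 178 mm) begins 61 mm behind the grasp point.
Start: joints at [-1.244, 0.477, 0.022, 1.555, -0.011, 1.109, -0.083], TCP at [0.284, 0.612, 0.405] pointing down, gripper open.
Joint ranges: [-2.96, 2.96], [-0.34, 2.1], [-1.41, 1.46], [0.24, 2.44], [-1.37, 4.51], [0.17, 1.92], [-2.96, 2.96]. Speed limits (rad/s): [2.39, 2.39, 3.14, 3.14, 3.14, 3.14, 3.14].

INTERFACE

Orientations are given as a unit quaternion [x, y, z, w].
In Python, from workcell import r gives the robot as it stands. The module is installed in compiled form; this text tells all that it offers.
- The arm moves only by the tool drive_tool, never from a script. Its argument "plan" is a list of rows, each an object with "delta_pos": the shift along the tool's x, y, z in cm, a list of three; "roll": the turn about the tool's z in rad; "hand": the gripper command: -1 is fully open, 1 is shut, values between are in proportion. In form: [{"delta_pos": [x, y, z], "roll": roll, "hand": hand}, ...]. A call has 1 to 20 rows; each row is the pose to reach, as a shift and turn from the pose commanded when the call began, along the tool's axes at that moment; what a row does not reach only later rows make up. A row lasts 1/12 s, in which the tool goes at most 41.7 mm and 7.16 degrees, less where a joint would pass 70% of its speed; a pose out of reach is approached as far as the arm can. A call with a gripper value outside its range is refused whole. The fingers move at their own pace and stop on an object; "newtons" is the grip in N (left out, the last holds). Time passes only in rows, so rows that repeat a pose let the fingers close. It gives the time, the measured TCP pose, the force and the opening at its end, in the units of the state.
- r.read_state(): the state, without advancing time (a new reading comes with each control period).
- r.read_camera(name): name is "scene" or "top" or "wrist"; returns the picture (480x640x3 uint8, red, green, blue); there is no depth.
- r.calibration(name): a dict with "mtx" (3x3 intrinsics, pixels), "world_to_cam" (4x4, takes a point from world to camera coordinates); the wrist camera has in their place "T_tool_cam" (4x4, takes a point from camera to tool coordinates, whose origin is the TCP and whose axes are the flange's). Camera axes: x right, y up, looking along -z (the intrinsics and any distortion apply to the point x, -y, -z); pixel columns grow to the right and rows downward; lengths in m; the calibration is good to about 2 mm. A picture is of the moment at which its call begins: read the wrist's pose just before it. calibration takes no time and is no camera call.
- r.sign_off(): hands the job in, once; it reports no verdict.
The state is a dict: "time_s": time; "qpos": joint angles; "joint_velocities": joint speeds; "effort": joint torques, N m; "tool_pos": TCP position; "orientation": TCP orientation; "force": force on the tool from outside, world axes, zero at the start; "wrist_torque": the same for the moment, N m; "width": opening from 0.0 (shut) to 1.0 (fully open).
Only numpy, scipy, OpenCV 4.12 (cv2) and the standard library are available. Lean on these libraries where they do the work, as an engineer would, in place of code of your own. Each camera call takes 0.05 s, during which the arm holds its last target. There are 200 camera calls.

TASK

Pick up the thin-walled amber tumbler from the grey drying mat, holding it lightly, and stand it gently on the glass tray with the jug and the other tumbler. Then line the laden tray up with the wire shelf and gently push it, flat on the counter, all the way in under the shelf until its far edge meets the shelf's back rail, with everything on it still standing. Do not ram the tray or knock the shelf, and leave everything else where it is.

Things in the scene. Friction and masses are not known exactly. Their poses are not given: they have to be found in the camera images.
- tumbler: the amber drinking glass to be moved: straight cylinder 62 mm in diameter, 100 mm tall, 0.16 kg, standing upright on the drying mat. Thin glass: the fingers may press on it with at most 35 N in sum (17 N each pad; 6 to 10 N holds it), and it may meet the tray with at most 30 N. Origin at the centre of its underside, z up its axis
- tumbler2: an identical amber tumbler already standing on the tray, 62 mm in diameter, 100 mm tall, about 80 mm to one side of the tray's middle. Origin at the centre of its underside
- jug: pink milk jug, 72 mm in diameter, 100 mm tall, 0.22 kg, standing on the tray about 80 mm to the other side of the middle; its loop handle sticks out to 61 mm from its axis along its own x, towards the shelf. Origin at the centre of its underside
- tray: frosted blue-green glass tray, loose on the counter before the shelf: 220 mm (its x) by 320 mm (its y), corners cut 20 mm at 45 degrees, floor 5 mm thick, rim 20 mm tall and 5 mm thick all round. 0.5 kg empty, about 1.05 kg laden; slides at a push of 5 to 9 N; it may be pressed with at most 25 N, so meet it at 50 mm/s or less. Origin at the centre of its underside; x points to its far edge, z up
- tray_near_edge (a point): middle of the tray's near edge, on the outside of the rim, 10 mm above the counter: where to push; with the tray home it stays 55 mm in front of the shelf's front legs
- tray_far_edge (a point): middle of the tray's far edge, on the outside of the rim, 10 mm above the counter; with the tray home it touches the shelf's back rail, a low 8 mm wire whose front face lies 165 mm behind the front legs (x = 165 mm in the shelf's frame), 10 mm above the counter
- shelf: steel wire shelf, fixed on the counter, open at the front. Origin on the counter midway between the two front legs; x points into the shelf, y to the left leg. Legs and foot rails are 8 mm wire with axes at y = -170 and 170 mm, so the bay is 332 mm wide (6 mm free each side of the tray). Foot rails lie 6 to 14 mm up, from x = 0 to the back; underside of the wire top 161 mm up, from x = -4 mm on
- mat: grey drying mat, 200 (its x) x 120 mm, 6 mm thick, fixed, left or right of the tray. Origin at the centre of its underside
- board: wooden chopping board, 200 (its x) x 120 mm, 16 mm thick, fixed, on the other side of the tray from the mat. Origin at the centre of its underside
- bowl: small blue bowl 90 mm wide, 45 mm tall on the chopping board, to be left alone. Origin at the centre of its underside
- spoon: steel teaspoon, 110 mm long, lying across the chopping board, to be left alone
- coffee_pot: copper coffee pot, 70 mm wide, 82 mm tall, with a long handle, on top of the wire shelf, to be left alone
- tea_tin: green tea tin, 77 mm wide, 82 mm tall, on top of the wire shelf, to be left alone
Things that resemble listed ones, but are neither listed nor needed, are in the scene too. Leave any red look-alike of the tumbler2 alone.

How it is judged:
By the outcome, as a careful person would: the job done as asked, in the order asked, and still so for the second after the job is handed in, with the robot touching nothing.
It also fails if it takes over 72 s, if anything falls off the work surface, if the arm or the gripper's body presses on something with over 40 N, if the wrist force passes 120 N, or if a joint passes its speed limit or range.

## Working session

There is one attempt and no reset: what is moved stays moved. The work goes in short steps, Python scripts to look and compute and a tool call to move; the robot and the scene stay as the last step left them, time stands still between calls to the robot, and variables do not carry over. Pictures are saved under pics/ and viewed, about 8 in all and at most 12, crops included, and the job is handed in when it is done.

Besides the shell and the picture viewer there is one more tool, called after ">>>" by a JSON object that holds its "method" and its "body". drive_tool: Moves the arm, as the interface text tells. Its arguments: {"type":"object","properties":{"plan":{"type":"array","items":{"type":"object","properties":{"delta_pos":{"type":"array","items":{"type":"number"}},"roll":{"type":"number"},"hand":{"type":"number"}}}},"newtons":{"type":"number"}},"required":["plan"]}

```bash
mkdir -p pics
cat > h.py <<'E'
import numpy as np, cv2
from workcell import r
def proj(n,P,T=None):
    c=r.calibration(n); P=np.atleast_2d(P)
    W=np.array(c["world_to_cam"]) if T is None else T
    p=P@W[:3,:3].T+W[:3,3]; p=p*[1,-1,-1]
    u=p@np.array(c["mtx"]).T; return u[:,:2]/u[:,2:]
def ray(n,uv,z,W=None):
    c=r.calibration(n); W=np.array(c["world_to_cam"]) if W is None else W
    uv=np.atleast_2d(uv).astype(float)
    d=np.c_[uv,np.ones(len(uv))]@np.linalg.inv(np.array(c["mtx"])).T*[1,-1,-1]
    R=W[:3,:3]; o=-R.T@W[:3,3]; d=d@R
    return o+d*((z-o[2])/d[:,2])[:,None]
def save(n,f):
    im=r.read_camera(n); cv2.imwrite(f,im[:,:,::-1]); return im
E
python3 - <<'E'
from h import *
for n in("top","scene"):
    save(n,f"pics/{n}0.png"); print(r.calibration(n))
print(r.calibration("wrist")); print(r.read_state())
E
```

```text
{'mtx': array([[501.07742807,   0.        , 330.56550406],
       [  0.        , 501.07742807, 236.83351833],
       [  0.        ,   0.        ,   1.        ]]), 'world_to_cam': array([[-1.61005663e-02, -9.99853469e-01, -5.81482061e-03,
        -9.30687204e-04],
       [ 9.94339686e-01, -1.66220720e-02,  1.04939487e-01,
        -6.16798451e-01],
       [-1.05020764e-01, -4.09232173e-03,  9.94461609e-01,
        -1.05418916e+00],
       [ 0.00000000e+00,  0.00000000e+00,  0.00000000e+00,
         1.00000000e+00]])}
{'mtx': array([[523.23363644,   0.        , 325.31531707],
       [  0.        , 523.23363644, 235.68432745],
       [  0.        ,   0.        ,   1.        ]]), 'world_to_cam': array([[-0.93847122,  0.34506117, -0.01430209,  0.5648546 ],
       [-0.2550409 , -0.66452814,  0.7023934 ,  0.06622721],
       [ 0.23286455,  0.66282361,  0.71164525, -1.32263579],
       [ 0.        ,  0.        ,  0.        ,  1.        ]])}
{'mtx': array([[406.40846895,   0.        , 323.27589194],
       [  0.        , 406.40846895, 239.81521588],
       [  0.        ,   0.        ,   1.    
[... 393 characters left out ...]
y([-1.24410416,  0.47772274,  0.02237387,  1.55631038, -0.01150674,
        1.10928068, -0.08309021]), 'joint_velocities': array([ 1.30651223e-04,  3.37259381e-04,  3.15433748e-04, -1.70340524e-03,
       -1.04935316e-03,  8.53320275e-04,  8.98198331e-05]), 'effort': array([ 4.43482393e-03, -5.84084415e+01,  1.54016018e+00, -2.73309660e+01,
       -5.41751459e-02,  1.31301535e-02,  4.86066858e-05]), 'tool_pos': array([0.28423181, 0.61198529, 0.40379357]), 'orientation': array([ 2.15687898e-01,  9.76462030e-01, -7.88512023e-04, -1.10973093e-04]), 'force': array([-0.44467266, -0.85309784, -0.27920312]), 'wrist_torque': array([ 0.00416537, -0.0142215 , -0.04859444]), 'width': 0.996920920044678}
```

View pics/top0.png

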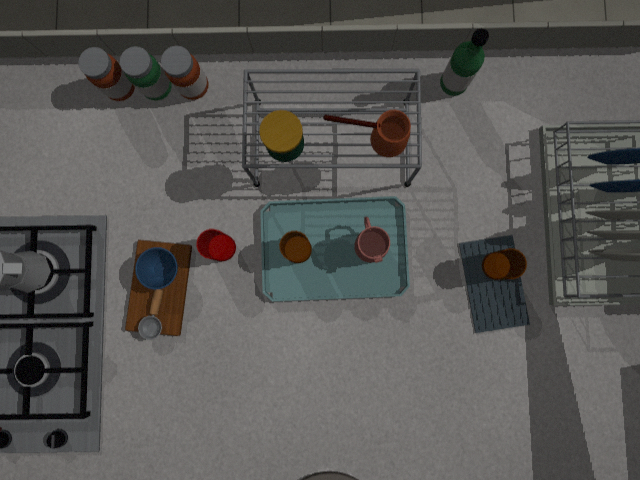

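View pics/scene0.png

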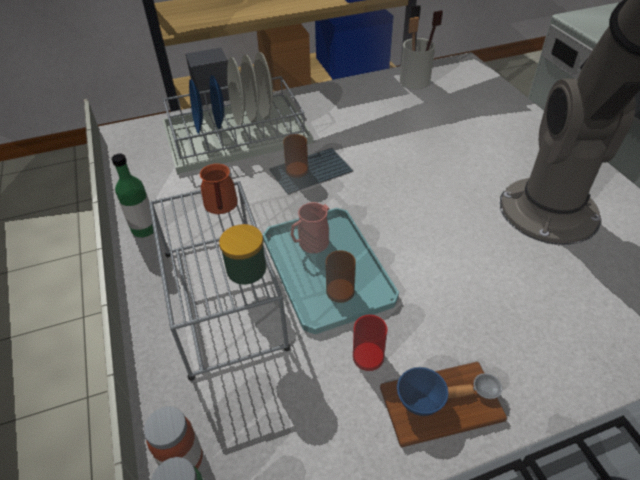

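Candidates for the tumbler are the amber glass on the mat (top view 505,264), the amber glass on the tray (296,247), which is tumbler2, and the red look-alike (216,246). By the description it's the one on the mat. I'll check that with close crops.

Run:
```python
from h import *
t=cv2.imread("pics/top0.png"); s=cv2.imread("pics/scene0.png")
a=cv2.resize(t[225:345,450:540],None,fx=3.3,fy=3.3,interpolation=cv2.INTER_CUBIC)
b=cv2.resize(t[60:310,235:430],None,fx=2.4,fy=2.4,interpolation=cv2.INTER_CUBIC)
o=np.zeros((600,800,3),np.uint8); o[:a.shape[0],:a.shape[1]]=a; o[:b.shape[0],310:310+b.shape[1]]=b
cv2.imwrite("pics/crop.png",o)
hsv=cv2.cvtColor(t,cv2.COLOR_BGR2HSV)
m=cv2.inRange(hsv,(80,40,60),(100,255,255)); m[:190]=0;m[310:]=0;m[:,:250]=0;m[:,420:]=0
c=max(cv2.findContours(m,0,2)[0],key=cv2.contourArea); print("tray",cv2.minAreaRect(c))
box=cv2.boxPoints(cv2.minAreaRect(c)); print(box); print(ray("top",box,0.02)[:,:2])
am=cv2.inRange(hsv,(3,120,40),(20,255,255))
for x0,x1 in((475,535),(275,315)):
    k=am.copy(); k[:, :x0]=0;k[:,x1:]=0;k[:225]=0;k[290:]=0
    c=max(cv2.findContours(k,0,2)[0],key=cv2.contourArea); print(cv2.boundingRect(c),cv2.minAreaRect(c))
W=np.array(r.calibration("top")["world_to_cam"]); print("cam",-W[:3,:3].T@W[:3,3])
```

```text
tray ((333.9184875488281, 248.4147491455078), (100.32318115234375, 146.85501098632812), 87.45519256591797)
[[258.3362  201.56285]
 [405.04636 195.0424 ]
 [409.50076 295.26666]
 [262.79062 301.7871 ]]
[[ 0.69912304  0.14748128]
 [ 0.70816891 -0.17716172]
 [ 0.4879675  -0.17982128]
 [ 0.47903693  0.13803923]]
(484, 252, 26, 27) ((496.5, 265.0), (26.0, 25.0), 90.0)
(279, 231, 33, 32) ((295.25, 246.75), (32.52690887451172, 28.991374969482422), 45.0)
cam [ 0.50258044 -0.0154971   1.11307175]
```

View pics/crop.png

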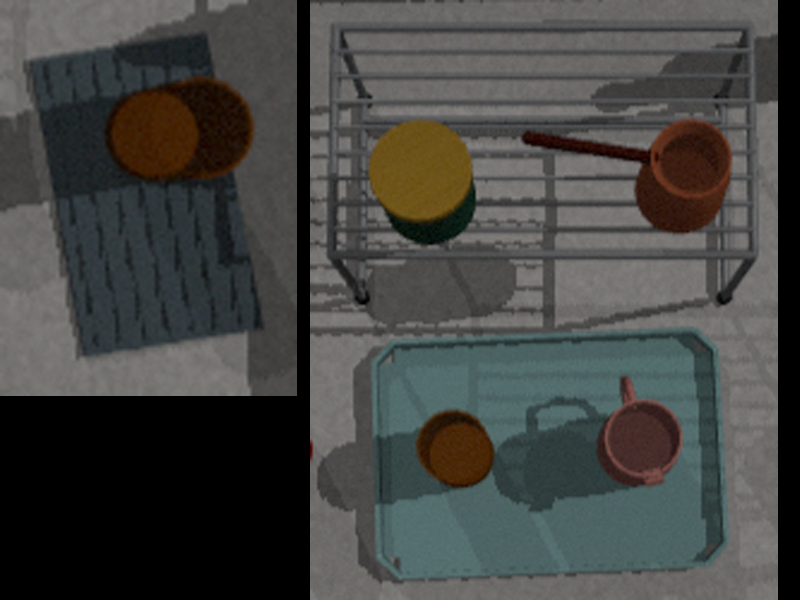

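The left crop confirms it: an amber glass on the grey mat, base disc at about (496,266) and rim at about (511,264). The right crop shows tumbler2 and the jug on the tray, and the shelf's front feet at about (257,184) and (408,184).

```bash
cat >> h.py <<'E'
def trayfit(im,z=0.02,x0=235,x1=430,y0=120,y1=315):
    "edge lines of the tray (top view) -> centre, yaw"
    hsv=cv2.cvtColor(im,cv2.COLOR_RGB2HSV); m=cv2.inRange(hsv,(80,40,60),(100,255,255))
    k=np.zeros_like(m); k[y0:y1,x0:x1]=m[y0:y1,x0:x1]
    c=max(cv2.findContours(k,0,1)[0],key=cv2.contourArea); P=ray("top",c[:,0,:],z)[:,:2]
    (cx,cy),s,a=cv2.minAreaRect(P.astype(np.float32)); 
    a0=(a+45)%90-45; R=lambda t:np.array([[np.cos(t),-np.sin(t)],[np.sin(t),np.cos(t)]])
    L=(P-[cx,cy])@R(np.deg2rad(a0)); out={}
    for n,ax,sg in(("near",0,-1),("far",0,1),("left",1,1),("right",1,-1)):
        e=(L[:,ax]*sg); o=np.abs(L[:,1-ax])<(.12 if ax==0 else .07)
        q=L[o&(e>e[o].max()-.008)]; f=np.polyfit(q[:,1-ax],q[:,ax],1); out[n]=(round(f[1]*1e3,1),round(np.degrees(f[0])*(-1 if ax==0 else 1)+a0,2))
    return (cx,cy),s,a0,out
E
python3 - <<'E'
from h import *
im=cv2.imread("pics/top0.png")[:,:,::-1].copy()
print(trayfit(im))
f=ray("top",[(256.7,184.2),(407.5,184.2)],0.0)[:,:2]; print("feet",f,f.mean(0),np.linalg.norm(f[0]-f[1]),np.degrees(np.arctan2(f[0,0]-f[1,0],f[0,1]-f[1,1])))
# top front corner ends of shelf (z~.165)
g=ray("top",[(235+(332-310)/2.4,60+255/2.4),(235+(754-310)/2.4,60+255/2.4)],.165)[:,:2]; print("shelf top front",g,g.mean(0))
print("tumbler base",ray("top",[(496.1,266.2)],.009),"rim",ray("top",[(511.5,263.8)],.106))
print("t2 base",ray("top",[(235+(463-310)/2.4,60+453/2.4)],.008),"jug rim",ray("top",[(235+(641-310)/2.4,60+440/2.4)],.105))
s=r.read_state()
E
```

```text
((0.5933326482772827, -0.01809518039226532), (0.2204078733921051, 0.31902557611465454), 1.3394944667816162, {'near': (np.float64(-108.3), np.float64(1.36)), 'far': (np.float64(108.6), np.float64(1.28)), 'left': (np.float64(158.6), np.float64(1.21)), 'right': (np.float64(-158.4), np.float64(1.34))})
feet [[ 0.7425539   0.15412672]
 [ 0.73664804 -0.18643778]] [ 0.73960097 -0.01615553] 0.3406157013459622 0.9934889188339376
shelf top front [[ 0.74269238  0.15320858]
 [ 0.73673101 -0.18632232]] [ 0.7397117  -0.01655687]
tumbler base [[ 0.54820315 -0.37368067  0.009     ]] rim [[ 0.54849678 -0.37327585  0.106     ]]
t2 base [[0.59394561 0.05987456 0.008     ]] jug rim [[ 0.5944132  -0.09664341  0.105     ]]
```

>>> {"method": "drive_tool", "body": {"plan": [{"delta_pos":[-50.2,-33.1,0],"roll":1.13,"hand":-1},{"delta_pos":[-50.2,-33.1,0],"roll":1.13,"hand":-1},{"delta_pos":[-50.2,-33.1,0],"roll":1.13,"hand":-1},{"delta_pos":[-50.2,-33.1,0],"roll":1.13,"hand":-1},{"delta_pos":[-50.2,-33.1,0],"roll":1.13,"hand":-1},{"delta_pos":[-50.2,-33.1,0],"roll":1.13,"hand":-1},{"delta_pos":[-50.2,-33.1,0],"roll":1.13,"hand":-1},{"delta_pos":[-50.2,-33.1,0],"roll":1.13,"hand":-1},{"delta_pos":[-50.2,-33.1,0],"roll":1.13,"hand":-1},{"delta_pos":[-50.2,-33.1,0],"roll":1.13,"hand":-1},{"delta_pos":[-50.2,-33.1,0],"roll":1.13,"hand":-1},{"delta_pos":[-50.2,-33.1,0],"roll":1.13,"hand":-1},{"delta_pos":[-50.2,-33.1,0],"roll":1.13,"hand":-1},{"delta_pos":[-50.2,-33.1,0],"roll":1.13,"hand":-1},{"delta_pos":[-50.2,-33.1,0],"roll":1.13,"hand":-1},{"delta_pos":[-50.2,-33.1,0],"roll":1.13,"hand":-1}], "newtons": 8}}

```text
time_s: 1.43
tool_pos: [0.6018, 0.0946, 0.4046]
orientation: [0.708, 0.706, -0.001, 0.001]
force: [0.3, -0.5, 0.6]
width: 1.002
```

>>> {"method": "drive_tool", "body": {"plan": [{"delta_pos":[-46.8,-5.3,0],"roll":0,"hand":-1},{"delta_pos":[-46.8,-5.3,0],"roll":0,"hand":-1},{"delta_pos":[-46.8,-5.3,0],"roll":0,"hand":-1},{"delta_pos":[-46.8,-5.3,0],"roll":0,"hand":-1},{"delta_pos":[-46.8,-5.3,0],"roll":0,"hand":-1},{"delta_pos":[-46.8,-5.3,0],"roll":0,"hand":-1},{"delta_pos":[-46.8,-5.3,0],"roll":0,"hand":-1},{"delta_pos":[-46.8,-5.3,0],"roll":0,"hand":-1},{"delta_pos":[-46.8,-5.3,0],"roll":0,"hand":-1},{"delta_pos":[-46.8,-5.3,0],"roll":0,"hand":-1},{"delta_pos":[-46.8,-5.3,0],"roll":0,"hand":-1},{"delta_pos":[-46.8,-5.3,0],"roll":0,"hand":-1},{"delta_pos":[-46.8,-5.3,6],"roll":0,"hand":-1},{"delta_pos":[-46.8,-5.3,6],"roll":0,"hand":-1},{"delta_pos":[-46.8,-5.3,6],"roll":0,"hand":-1},{"delta_pos":[-46.8,-5.3,6],"roll":0,"hand":-1}]}}

```text
time_s: 2.77
tool_pos: [0.5504, -0.3663, 0.3437]
orientation: [0.704, 0.71, -0.0, -0.001]
force: [-0.5, -0.2, 0.0]
width: 0.999
```

```bash
cat >> h.py <<'E'
from scipy.spatial.transform import Rotation as Ro
def wristW():
    s=r.read_state(); T=np.eye(4); T[:3,:3]=Ro.from_quat(s["orientation"]).as_matrix(); T[:3,3]=s["tool_pos"]
    return np.linalg.inv(T@np.array(r.calibration("wrist")["T_tool_cam"])), s
E
python3 - <<'E'
from h import *
W,s=wristW(); im=save("wrist","pics/w1.png"); print(s["tool_pos"],s["orientation"],s["qpos"])
hsv=cv2.cvtColor(im,cv2.COLOR_RGB2HSV); m=cv2.inRange(hsv,(3,120,30),(22,255,255))
for c in cv2.findContours(m,0,2)[0]:
    if cv2.contourArea(c)>500: print(cv2.boundingRect(c))
print(proj("wrist",[(.5483,-.3735,.106),(.5483,-.3735,.009)],W))
E
```

```text
[ 0.55042011 -0.36627922  0.34369932] [ 7.04484650e-01  7.09717728e-01 -1.06018362e-04 -1.45380075e-03] [ 0.13658508  0.55695955  0.5112822   1.67335582 -0.31356049  0.99673171
  0.76353017]
(474, 430, 44, 50)
(130, 430, 43, 50)
(529, 368, 47, 82)
(72, 368, 46, 83)
(432, 285, 95, 101)
(120, 284, 96, 102)
(266, 194, 108, 131)
[[318.72551212 275.71204306]
 [320.21077545 230.53654304]]
```

View pics/w1.png

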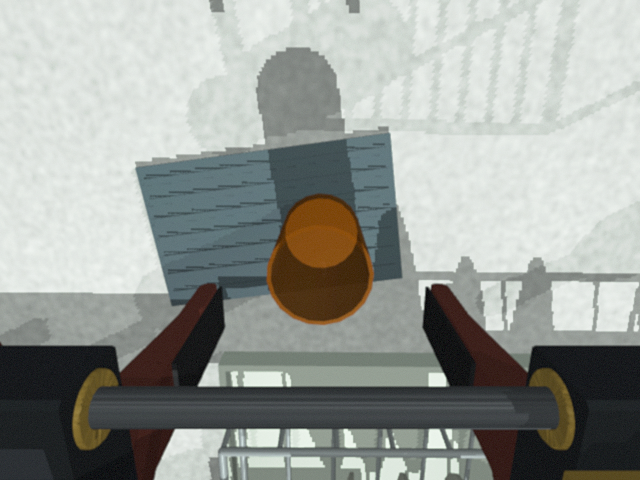

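The wrist view shows the tumbler's rim centre at (320,272), midway between the open pads and within 1 mm of the top-view estimate. Descending to grip.

>>> {"method": "drive_tool", "body": {"plan": [{"delta_pos":[-0.6,0,3],"roll":0,"hand":-1},{"delta_pos":[-0.6,0,6],"roll":0,"hand":-1},{"delta_pos":[-0.6,0,8.5],"roll":0,"hand":-1},{"delta_pos":[-0.6,0,10],"roll":0,"hand":-1},{"delta_pos":[-0.6,0,11],"roll":0,"hand":-1},{"delta_pos":[-0.6,0,11],"roll":0,"hand":-1},{"delta_pos":[-0.6,0,11],"roll":0,"hand":-0.8},{"delta_pos":[-0.6,0,11],"roll":0,"hand":-0.6},{"delta_pos":[-0.6,0,11],"roll":0,"hand":-0.5},{"delta_pos":[-0.6,0,11],"roll":0,"hand":-0.4},{"delta_pos":[-0.6,0,11],"roll":0,"hand":-0.3},{"delta_pos":[-0.6,0,11],"roll":0,"hand":-0.1},{"delta_pos":[-0.6,0,11],"roll":0,"hand":0.2},{"delta_pos":[-0.6,0,11],"roll":0,"hand":0.5},{"delta_pos":[-0.6,0,11],"roll":0,"hand":0.5}], "newtons": 8}}

```text
time_s: 4.07
tool_pos: [0.5501, -0.3741, 0.2357]
orientation: [0.705, 0.709, 0.0, 0.0]
force: [-2.3, 0.8, 5.8]
width: 0.707
```

>>> {"method": "drive_tool", "body": {"plan": [{"delta_pos":[0,0,-1],"roll":0,"hand":0.5},{"delta_pos":[0,0,-3],"roll":0,"hand":0.5},{"delta_pos":[0,0,-6],"roll":0,"hand":0.5},{"delta_pos":[0.5,0,-9],"roll":0,"hand":0.5},{"delta_pos":[2,0.2,-12],"roll":0,"hand":0.5},{"delta_pos":[4.5,0.5,-13],"roll":0,"hand":0.5},{"delta_pos":[7.5,1,-13],"roll":0,"hand":0.5},{"delta_pos":[10.5,1.4,-13],"roll":0,"hand":0.5},{"delta_pos":[13.5,1.8,-13],"roll":0,"hand":0.5},{"delta_pos":[16.5,2.2,-13],"roll":0,"hand":0.5},{"delta_pos":[19.5,2.6,-13],"roll":0,"hand":0.5},{"delta_pos":[22.5,3,-13],"roll":0,"hand":0.5},{"delta_pos":[25.5,3.4,-13],"roll":0,"hand":0.5},{"delta_pos":[28.5,3.8,-13],"roll":0,"hand":0.5},{"delta_pos":[31.5,4.1,-13],"roll":0,"hand":0.5},{"delta_pos":[33.8,4.4,-13],"roll":0,"hand":0.5},{"delta_pos":[35.1,4.5,-13],"roll":0,"hand":0.5},{"delta_pos":[35.6,4.5,-13],"roll":0,"hand":0.5},{"delta_pos":[35.6,4.5,-13],"roll":0,"hand":0.5},{"delta_pos":[35.6,4.5,-13],"roll":0,"hand":0.5}]}}

```text
time_s: 5.73
tool_pos: [0.5926, -0.0191, 0.3648]
orientation: [0.706, 0.709, -0.0, 0.0]
force: [-0.6, -0.4, -2.5]
width: 0.703
```

Run:
```python
from h import *
W,s=wristW(); im=save("wrist","pics/w2.png"); print(s["tool_pos"],s["orientation"],s["force"],s["width"])
```

```text
[ 0.59262214 -0.01912616  0.36483219] [ 7.05584265e-01  7.08625889e-01 -2.99622464e-04  3.22436561e-04] [-0.55835755 -0.40179634 -2.46620334] 0.7034992111811533
```

View pics/w2.png

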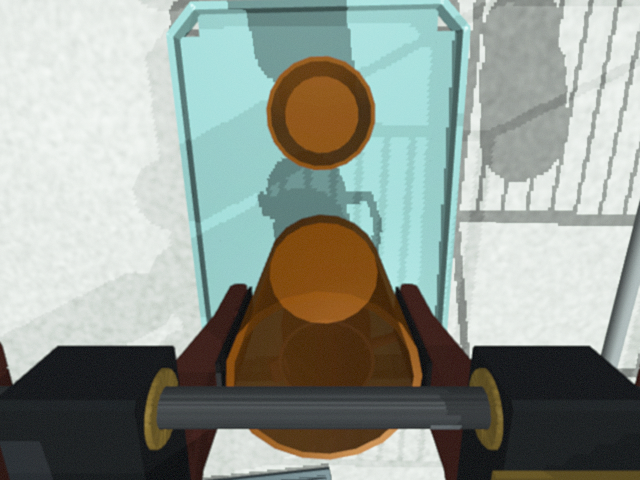

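The tumbler hangs upright between the pads, with its rim centre at about (323,365). It sits over the tray's middle, and tumbler2 at (321,113) is well clear. Lowering now, slowly at the end.

>>> {"method": "drive_tool", "body": {"plan": [{"delta_pos":[0,0,1],"roll":0,"hand":0.5},{"delta_pos":[0,0,3],"roll":0,"hand":0.5},{"delta_pos":[0,0,5.5],"roll":0,"hand":0.5},{"delta_pos":[0,0,8],"roll":0,"hand":0.5},{"delta_pos":[0,0,10],"roll":0,"hand":0.5},{"delta_pos":[0,0,11.2],"roll":0,"hand":0.5},{"delta_pos":[0,0,11.8],"roll":0,"hand":0.5},{"delta_pos":[0,0,12.1],"roll":0,"hand":0.5},{"delta_pos":[0,0,12.4],"roll":0,"hand":0.5},{"delta_pos":[0,0,12.5],"roll":0,"hand":0.5},{"delta_pos":[0,0,12.6],"roll":0,"hand":0.5},{"delta_pos":[0,0,12.6],"roll":0,"hand":0.5},{"delta_pos":[0,0,12.6],"roll":0,"hand":0.5}]}}

```text
time_s: 6.87
tool_pos: [0.5931, -0.0175, 0.2392]
orientation: [0.705, 0.709, 0.0, 0.0]
force: [-0.4, 0.3, -2.4]
width: 0.704
```

>>> {"method": "drive_tool", "body": {"plan": [{"delta_pos":[0,0,0.1],"roll":0,"hand":0.5},{"delta_pos":[0,0,0.2],"roll":0,"hand":0.5},{"delta_pos":[0,0,0.3],"roll":0,"hand":0.5},{"delta_pos":[0,0,0.35],"roll":0,"hand":0.5},{"delta_pos":[0,0,0.4],"roll":0,"hand":0.5},{"delta_pos":[0,0,0.4],"roll":0,"hand":0.5},{"delta_pos":[0,0,0.4],"roll":0,"hand":0.5}]}}

```text
time_s: 7.45
tool_pos: [0.5929, -0.0175, 0.2347]
orientation: [0.705, 0.709, 0.0, -0.0]
force: [-1.1, 0.4, 1.8]
width: 0.709
```

>>> {"method": "drive_tool", "body": {"plan": [{"delta_pos":[0,0,0.4],"roll":0,"hand":0},{"delta_pos":[0,0,0.4],"roll":0,"hand":-0.4},{"delta_pos":[0,0,0.4],"roll":0,"hand":-0.6},{"delta_pos":[0,0,0.4],"roll":0,"hand":-0.8},{"delta_pos":[0,0,0.4],"roll":0,"hand":-1},{"delta_pos":[0,0,0.4],"roll":0,"hand":-1},{"delta_pos":[0,0,0.4],"roll":0,"hand":-1},{"delta_pos":[0,0,-1],"roll":0,"hand":-1},{"delta_pos":[0,0,-4],"roll":0,"hand":-1},{"delta_pos":[0,0,-8],"roll":0,"hand":-1},{"delta_pos":[0,0,-12],"roll":0,"hand":-1},{"delta_pos":[0,0,-16],"roll":0,"hand":-1},{"delta_pos":[0,0,-16],"roll":0,"hand":-1}]}}

```text
time_s: 8.53
tool_pos: [0.595, -0.0185, 0.4026]
orientation: [0.705, 0.709, 0.005, 0.004]
force: [1.9, -0.8, 0.3]
width: 0.997
```

>>> {"method": "drive_tool", "body": {"plan": [{"delta_pos":[0,-4,0],"roll":-1.548,"hand":-1},{"delta_pos":[0,-8,0],"roll":-1.548,"hand":-1},{"delta_pos":[0,-11,0],"roll":-1.548,"hand":-1},{"delta_pos":[0,-14.2,0],"roll":-1.548,"hand":-1},{"delta_pos":[0,-14.2,0],"roll":-1.548,"hand":-1},{"delta_pos":[0,-14.2,0],"roll":-1.548,"hand":-1},{"delta_pos":[0,-14.2,0],"roll":-1.548,"hand":-1},{"delta_pos":[0,-14.2,0],"roll":-1.548,"hand":-1},{"delta_pos":[0,-14.2,0],"roll":-1.548,"hand":-1},{"delta_pos":[0,-14.2,0],"roll":-1.548,"hand":-1},{"delta_pos":[0,-14.2,0],"roll":-1.548,"hand":-1},{"delta_pos":[0,-14.2,0],"roll":-1.548,"hand":-1},{"delta_pos":[0,-14.2,0],"roll":-1.548,"hand":-1},{"delta_pos":[0,-14.2,0],"roll":-1.548,"hand":-1},{"delta_pos":[0,-14.2,0],"roll":-1.548,"hand":-1}]}}

```text
time_s: 9.78
tool_pos: [0.4508, -0.0184, 0.3945]
orientation: [0.009, 1.0, 0.0, 0.0]
force: [0.4, -0.5, 0.7]
width: 0.998
```

Run:
```python
from h import *
s=r.read_state(); print(s["tool_pos"],s["orientation"],s["qpos"],s["force"])
im=save("top","pics/top1.png"); print(trayfit(im)); save("scene","pics/scene1.png")
a=cv2.imread("pics/top1.png")[60:320,180:480]; cv2.imwrite("pics/c1.png",cv2.resize(a,None,fx=2.2,fy=2.2))
```

```text
[ 0.45082644 -0.01844252  0.39453076] [9.44346406e-03 9.99955409e-01 4.05914353e-05 1.31613865e-05] [-0.41232609  0.11100343  0.34234398  2.09703127 -0.04614813  0.94042555
  1.50719263] [ 0.42315654 -0.47503217  0.6635484 ]
((0.5939061045646667, -0.01806432008743286), (0.2196878343820572, 0.31911754608154297), 1.3895584344863892, {'near': (np.float64(-106.7), np.float64(1.4)), 'far': (np.float64(108.1), np.float64(1.29)), 'left': (np.float64(158.5), np.float64(1.28)), 'right': (np.float64(-158.5), np.float64(1.35))})
```

View pics/c1.png

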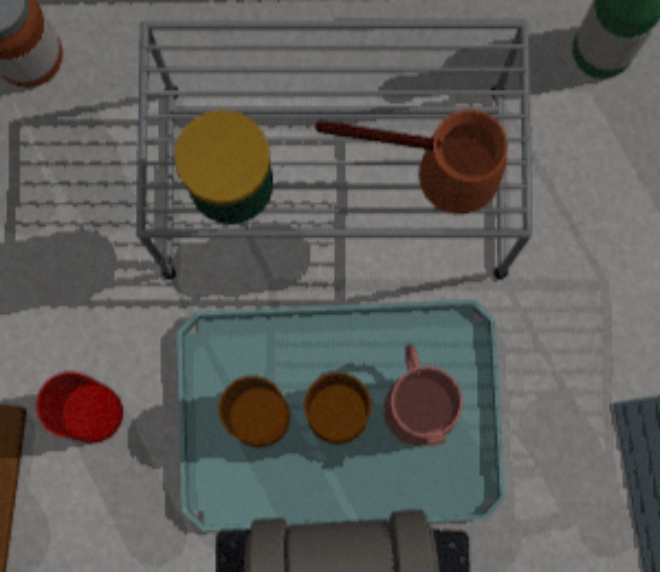

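The tumbler stands in the middle of the tray at crop (338,407), between tumbler2 (255,410) and the jug (424,405). The tray hasn't moved (yaw +1.3° against the shelf's -1.0°). Next I'll go down in front of the near edge, jaws open, for a two-finger line push.

>>> {"method": "drive_tool", "body": {"plan": [{"delta_pos":[0,0.2,3],"roll":0,"hand":-1},{"delta_pos":[0,0.2,7],"roll":0,"hand":-1},{"delta_pos":[0,0.2,11],"roll":0,"hand":-1},{"delta_pos":[0,0.2,14.5],"roll":0,"hand":-1},{"delta_pos":[0,0.2,17],"roll":0,"hand":-1},{"delta_pos":[0,0.2,18.5],"roll":0,"hand":-1},{"delta_pos":[0,0.2,19.5],"roll":0,"hand":-1},{"delta_pos":[0,0.2,19.5],"roll":0,"hand":-1},{"delta_pos":[0,0.2,19.5],"roll":0,"hand":-1},{"delta_pos":[0,0.2,19.5],"roll":0,"hand":-1},{"delta_pos":[0,0.2,19.5],"roll":0,"hand":-1}]}}

```text
time_s: 10.8
tool_pos: [0.4515, -0.0163, 0.2008]
orientation: [0.009, 1.0, 0.0, 0.001]
force: [0.7, -0.4, 0.2]
width: 0.995
```

Run:
```python
from h import *
s=r.read_state(); print(s["tool_pos"],s["orientation"],s["qpos"],s["force"])
```

```text
[ 0.4515167  -0.01631106  0.20077119] [8.52647138e-03 9.99962938e-01 2.16619791e-04 1.17251031e-03] [-0.30396479  0.45796419  0.24353873  2.24005374 -0.24074382  0.46457395
  1.68486535] [ 0.65690531 -0.35654859  0.1792407 ]
```

>>> {"method": "drive_tool", "body": {"plan": [{"delta_pos":[0,0,0.4],"roll":0,"hand":-1},{"delta_pos":[0,0,0.8],"roll":0,"hand":-1},{"delta_pos":[0,0,1.2],"roll":0,"hand":-1},{"delta_pos":[0,0,1.2],"roll":0,"hand":-1},{"delta_pos":[-0.2,0,1.2],"roll":0,"hand":-1},{"delta_pos":[-0.45,0,1.2],"roll":0,"hand":-1},{"delta_pos":[-0.7,0,1.2],"roll":0,"hand":-1},{"delta_pos":[-0.95,0,1.2],"roll":0,"hand":-1},{"delta_pos":[-1.2,0,1.2],"roll":0,"hand":-1},{"delta_pos":[-1.4,0,1.2],"roll":0,"hand":-1},{"delta_pos":[-1.6,0,1.2],"roll":0,"hand":-1},{"delta_pos":[-1.8,0,1.2],"roll":0,"hand":-1},{"delta_pos":[-2,0,1.2],"roll":0,"hand":-1},{"delta_pos":[-2.2,0,1.2],"roll":0,"hand":-1},{"delta_pos":[-2.4,0,1.2],"roll":0,"hand":-1},{"delta_pos":[-2.6,0,1.2],"roll":0,"hand":-1},{"delta_pos":[-2.8,0,1.2],"roll":0,"hand":-1},{"delta_pos":[-3,0,1.2],"roll":0,"hand":-1},{"delta_pos":[-3,0,1.2],"roll":0,"hand":-1}]}}

```text
time_s: 12.38
tool_pos: [0.4789, -0.0163, 0.1869]
orientation: [0.008, 1.0, 0.0, -0.003]
force: [-5.6, 1.7, 1.4]
width: 1.001
```

Run:
```python
from h import *
s=r.read_state(); print(s["tool_pos"],s["orientation"],s["force"],s["wrist_torque"])
im=save("top","pics/top2.png"); print(trayfit(im))
```

```text
[ 0.4789483  -0.01629099  0.18693917] [ 7.56020722e-03  9.99966547e-01  3.28091152e-04 -3.10499751e-03] [-5.60304404  1.7378444   1.40059169] [0.5254419  1.35757186 0.36603418]
((0.6027525067329407, -0.01974385976791382), (0.2193726748228073, 0.3190443813800812), 0.12477639317512512, {'near': (np.float64(-108.1), np.float64(-0.08)), 'far': (np.float64(107.6), np.float64(0.37)), 'left': (np.float64(158.7), np.float64(0.43)), 'right': (np.float64(-158.4), np.float64(0.24))})
```

>>> {"method": "drive_tool", "body": {"plan": [{"delta_pos":[-0.2,0,0],"roll":0.003,"hand":-1},{"delta_pos":[-0.4,0.02,0],"roll":0.003,"hand":-1},{"delta_pos":[-0.6,0.08,0],"roll":0.003,"hand":-1},{"delta_pos":[-0.8,0.15,0],"roll":0.003,"hand":-1},{"delta_pos":[-1.0,0.22,0],"roll":0.003,"hand":-1},{"delta_pos":[-1.2,0.29,0],"roll":0.003,"hand":-1},{"delta_pos":[-1.4,0.36,0],"roll":0.003,"hand":-1},{"delta_pos":[-1.6,0.43,0],"roll":0.003,"hand":-1},{"delta_pos":[-1.8,0.5,0],"roll":0.003,"hand":-1},{"delta_pos":[-1.8,0.5,0],"roll":0.003,"hand":-1}]}}

```text
time_s: 13.27
tool_pos: [0.4971, -0.0127, 0.1869]
orientation: [0.011, 1.0, -0.0, -0.003]
force: [-3.2, -0.9, 0.2]
width: 1.002
```

Run:
```python
from h import *
s=r.read_state(); print(s["tool_pos"],s["orientation"],s["force"],s["wrist_torque"])
im=save("top","pics/top3.png"); print(trayfit(im))
a=im[60:320,230:430,::-1]; cv2.imwrite("pics/c3.png",cv2.resize(a,None,fx=2.3,fy=2.3,interpolation=cv2.INTER_CUBIC))
```

```text
[ 0.49712432 -0.01265425  0.1868652 ] [ 1.05516425e-02  9.99940427e-01 -1.87178555e-04 -2.78765411e-03] [-3.21010512 -0.91234199  0.23223391] [-0.23733028  1.04958285 -0.2516532 ]
((0.6189364194869995, -0.019253268837928772), (0.3195936381816864, 0.22049398720264435), -1.0939254760742188, {'near': (np.float64(-107.1), np.float64(-1.5)), 'far': (np.float64(108.5), np.float64(-1.53)), 'left': (np.float64(158.4), np.float64(-1.08)), 'right': (np.float64(-158.8), np.float64(-0.88))})
```

View pics/c3.png

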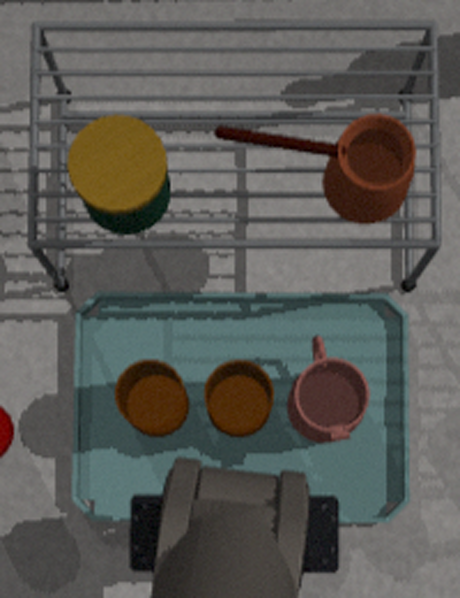

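The tray is now square to the shelf but about 5 mm to the right. Tumblers and jug all stand, at crop (153,398), (240,398) and (330,400). The sideways part of the last push held, so I'll repeat it before the tray enters.

>>> {"method": "drive_tool", "body": {"plan": [{"delta_pos":[-0.2,0.05,0],"roll":-0.003,"hand":-1},{"delta_pos":[-0.4,0.12,0],"roll":-0.003,"hand":-1},{"delta_pos":[-0.6,0.19,0],"roll":-0.003,"hand":-1},{"delta_pos":[-0.8,0.26,0],"roll":-0.003,"hand":-1},{"delta_pos":[-1.0,0.33,0],"roll":-0.003,"hand":-1},{"delta_pos":[-1.2,0.4,0],"roll":-0.003,"hand":-1},{"delta_pos":[-1.4,0.45,0],"roll":-0.003,"hand":-1},{"delta_pos":[-1.5,0.48,0],"roll":-0.003,"hand":-1}]}}

```text
time_s: 13.98
tool_pos: [0.5123, -0.0084, 0.1868]
orientation: [0.009, 1.0, -0.0, -0.003]
force: [-5.9, -1.1, 1.0]
width: 0.998
```

Run:
```python
from h import *
s=r.read_state(); print(s["tool_pos"],s["orientation"],s["force"],s["wrist_torque"])
im=save("top","pics/top4.png"); print(trayfit(im))
```

```text
[ 0.51225892 -0.00835376  0.18683774] [ 9.19472146e-03  9.99953868e-01 -2.86385643e-04 -2.76367027e-03] [-5.91405834 -1.07056572  0.95617884] [-0.32966917  1.23507009 -0.28992121]
((0.6353048086166382, -0.01448667049407959), (0.3193112313747406, 0.2190702259540558), -0.9296035766601562, {'near': (np.float64(-108.2), np.float64(-1.25)), 'far': (np.float64(107.3), np.float64(-1.0)), 'left': (np.float64(158.4), np.float64(-0.79)), 'right': (np.float64(-158.6), np.float64(-0.78))})
```

>>> {"method": "drive_tool", "body": {"plan": [{"delta_pos":[-0.2,0,0],"roll":0,"hand":-1},{"delta_pos":[-0.5,0,0],"roll":0,"hand":-1},{"delta_pos":[-0.8,0,0],"roll":0,"hand":-1},{"delta_pos":[-1.1,0,0],"roll":0,"hand":-1},{"delta_pos":[-1.4,0,0],"roll":0,"hand":-1},{"delta_pos":[-1.7,0,0],"roll":0,"hand":-1},{"delta_pos":[-2.0,0,0],"roll":0,"hand":-1},{"delta_pos":[-2.3,0,0],"roll":0,"hand":-1},{"delta_pos":[-2.6,0,0],"roll":0,"hand":-1},{"delta_pos":[-2.9,0,0],"roll":0,"hand":-1},{"delta_pos":[-3.2,0,0],"roll":0,"hand":-1},{"delta_pos":[-3.5,0,0],"roll":0,"hand":-1},{"delta_pos":[-3.8,0,0],"roll":0,"hand":-1},{"delta_pos":[-4.1,0,0],"roll":0,"hand":-1},{"delta_pos":[-4.3,0,0],"roll":0,"hand":-1},{"delta_pos":[-4.5,0,0],"roll":0,"hand":-1}]}}

```text
time_s: 15.37
tool_pos: [0.557, -0.0085, 0.1868]
orientation: [0.009, 1.0, 0.0, -0.003]
force: [-7.8, 1.0, 4.1]
width: 1.001
```

Run:
```python
from h import *
s=r.read_state(); print(s["tool_pos"],s["orientation"],s["force"],s["wrist_torque"])
im=save("top","pics/top5.png"); print(trayfit(im))
a=im[60:320,230:430,::-1]; b=r.read_camera("scene")[150:400,130:420,::-1]
a=cv2.resize(a,(400,520),interpolation=2); b=cv2.resize(b,(400,345),interpolation=2); b=cv2.copyMakeBorder(b,0,175,0,0,0)
cv2.imwrite("pics/c5.png",np.hstack([a,b]))
```

```text
[ 0.55697318 -0.00853042  0.18678604] [ 8.50427833e-03  9.99958254e-01  4.53311282e-05 -3.34146699e-03] [-7.83279532  1.03613534  4.12753797] [-0.04659809  1.81707931 -0.09171073]
((0.6705862283706665, -0.014589890837669373), (0.31978151202201843, 0.20287616550922394), -1.0046539306640625, {'near': (np.float64(-100.2), np.float64(-1.09)), 'far': (np.float64(101.3), np.float64(-0.86)), 'left': (np.float64(158.8), np.float64(-0.9)), 'right': (np.float64(-158.1), np.float64(-0.2))})
```

View pics/c5.png

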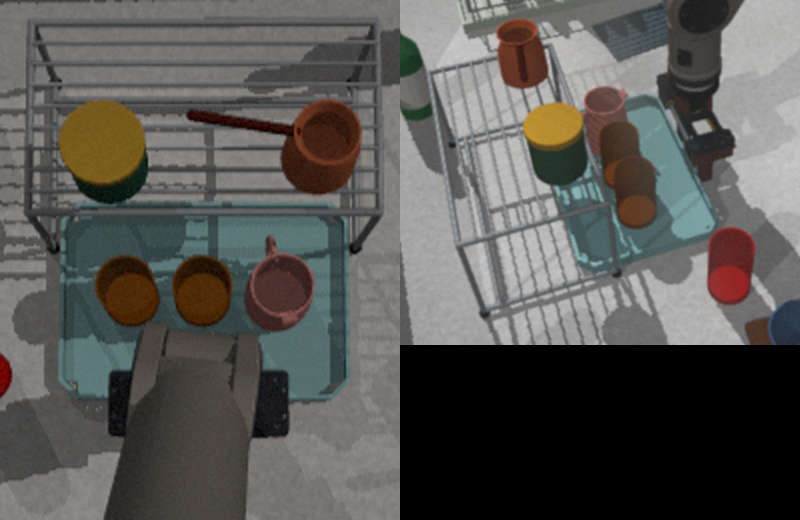

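The top view shows the tray entering between the front feet at (55,248) and (355,248), centred to about 1 mm, with all three items standing. In the scene view the jug and tumblers are upright. Continuing.

>>> {"method": "drive_tool", "body": {"plan": [{"delta_pos":[-0.2,0,0],"roll":0,"hand":-1},{"delta_pos":[-0.5,0,0],"roll":0,"hand":-1},{"delta_pos":[-0.85,-0.01,0],"roll":0,"hand":-1},{"delta_pos":[-1.2,-0.02,0],"roll":0,"hand":-1},{"delta_pos":[-1.55,-0.03,0],"roll":0,"hand":-1},{"delta_pos":[-1.9,-0.04,0],"roll":0,"hand":-1},{"delta_pos":[-2.25,-0.05,0],"roll":0,"hand":-1},{"delta_pos":[-2.6,-0.06,0],"roll":0,"hand":-1},{"delta_pos":[-2.95,-0.07,0],"roll":0,"hand":-1},{"delta_pos":[-3.3,-0.08,0],"roll":0,"hand":-1},{"delta_pos":[-3.65,-0.08,0],"roll":0,"hand":-1},{"delta_pos":[-4.0,-0.08,0],"roll":0,"hand":-1},{"delta_pos":[-4.35,-0.08,0],"roll":0,"hand":-1},{"delta_pos":[-4.7,-0.08,0],"roll":0,"hand":-1},{"delta_pos":[-5.05,-0.08,0],"roll":0,"hand":-1},{"delta_pos":[-5.4,-0.08,0],"roll":0,"hand":-1},{"delta_pos":[-5.75,-0.08,0],"roll":0,"hand":-1},{"delta_pos":[-6.1,-0.08,0],"roll":0,"hand":-1},{"delta_pos":[-6.4,-0.08,0],"roll":0,"hand":-1},{"delta_pos":[-6.6,-0.08,0],"roll":0,"hand":-1}]}}

```text
time_s: 17.13
tool_pos: [0.6233, -0.0104, 0.1868]
orientation: [0.009, 1.0, 0.0, -0.003]
force: [-8.4, 0.1, 5.1]
width: 0.999
```

Run:
```python
from h import *
s=r.read_state(); print(s["tool_pos"],s["orientation"],s["force"],s["wrist_torque"])
im=save("top","pics/top6.png"); print(trayfit(im,y0=90))
a=im[60:320,230:430,::-1]; b=r.read_camera("scene")[150:400,130:420,::-1]
a=cv2.resize(a,(400,520),interpolation=2); b=cv2.resize(b,(400,345),interpolation=2); b=cv2.copyMakeBorder(b,0,175,0,0,0)
cv2.imwrite("pics/c6.png",np.hstack([a,b]))
```

```text
[ 0.62325509 -0.01038819  0.18676702] [ 8.50846162e-03  9.99958860e-01  9.16812007e-05 -3.14266188e-03] [-8.4335937   0.11311718  5.13119938] [-1.18798017e-03  1.76750508e+00 -5.05698068e-02]
((0.7019151449203491, -0.12715990841388702), (0.0949377715587616, 0.13755443692207336), -1.8029022216796875, {'near': (np.float64(-67.6), np.float64(-0.72)), 'far': (np.float64(67.3), np.float64(-2.33)), 'left': (np.float64(45.3), np.float64(-3.74)), 'right': (np.float64(-46.8), np.float64(-1.36))})
```

View pics/c6.png

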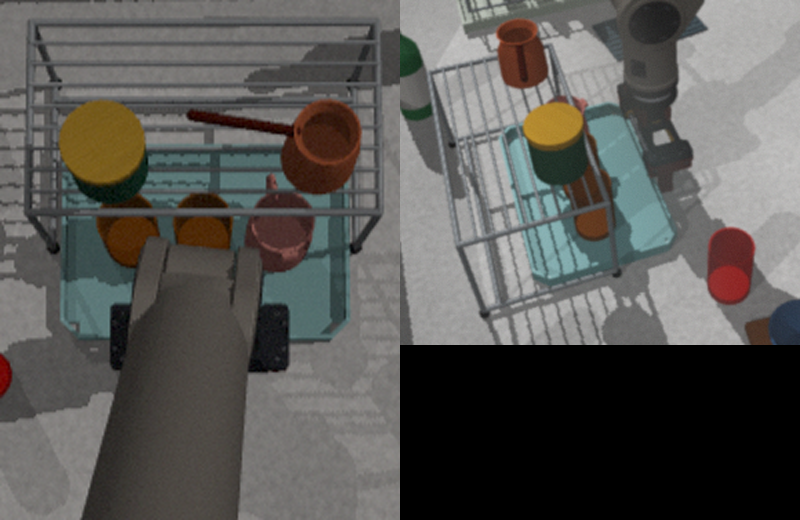

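The tray is well inside and centred, and everything is upright. About 48 mm remain, so the last part goes slowly, watching the force.

>>> {"method": "drive_tool", "body": {"plan": [{"delta_pos":[-0.2,0,0],"roll":0,"hand":-1},{"delta_pos":[-0.5,0,0],"roll":0,"hand":-1},{"delta_pos":[-0.8,0,0],"roll":0,"hand":-1},{"delta_pos":[-1.1,0,0],"roll":0,"hand":-1},{"delta_pos":[-1.4,0,0],"roll":0,"hand":-1},{"delta_pos":[-1.7,0,0],"roll":0,"hand":-1},{"delta_pos":[-2.0,0,0],"roll":0,"hand":-1},{"delta_pos":[-2.3,0,0],"roll":0,"hand":-1},{"delta_pos":[-2.6,0,0],"roll":0,"hand":-1},{"delta_pos":[-2.9,0,0],"roll":0,"hand":-1},{"delta_pos":[-3.2,0,0],"roll":0,"hand":-1},{"delta_pos":[-3.4,0,0],"roll":0,"hand":-1},{"delta_pos":[-3.6,0,0],"roll":0,"hand":-1},{"delta_pos":[-3.8,0,0],"roll":0,"hand":-1},{"delta_pos":[-3.9,0,0],"roll":0,"hand":-1},{"delta_pos":[-4.0,0,0],"roll":0,"hand":-1}]}}

```text
time_s: 18.57
tool_pos: [0.6631, -0.0111, 0.1868]
orientation: [0.009, 1.0, 0.0, -0.003]
force: [-8.2, 0.2, 4.4]
width: 1.001
```

>>> {"method": "drive_tool", "body": {"plan": [{"delta_pos":[-0.1,0,0],"roll":0,"hand":-1},{"delta_pos":[-0.2,0,0],"roll":0,"hand":-1},{"delta_pos":[-0.3,0,0],"roll":0,"hand":-1},{"delta_pos":[-0.4,0,0],"roll":0,"hand":-1},{"delta_pos":[-0.4,0,0],"roll":0,"hand":-1}]}}

```text
time_s: 18.98
tool_pos: [0.6672, -0.0111, 0.1868]
orientation: [0.009, 1.0, 0.0, -0.003]
force: [-7.4, -0.3, 4.4]
width: 0.999
```

>>> {"method": "drive_tool", "body": {"plan": [{"delta_pos":[-0.1,0,0],"roll":0,"hand":-1},{"delta_pos":[-0.15,0,0],"roll":0,"hand":-1},{"delta_pos":[-0.2,0,0],"roll":0,"hand":-1},{"delta_pos":[-0.25,0,0],"roll":0,"hand":-1},{"delta_pos":[-0.3,0,0],"roll":0,"hand":-1},{"delta_pos":[-0.3,0,0],"roll":0,"hand":-1}]}}

```text
time_s: 19.48
tool_pos: [0.6701, -0.0112, 0.1868]
orientation: [0.009, 1.0, 0.0, -0.003]
force: [-7.4, 0.1, 4.5]
width: 0.999
```

>>> {"method": "drive_tool", "body": {"plan": [{"delta_pos":[-0.05,0,0],"roll":0,"hand":-1},{"delta_pos":[-0.1,0,0],"roll":0,"hand":-1},{"delta_pos":[-0.15,0,0],"roll":0,"hand":-1},{"delta_pos":[-0.15,0,0],"roll":0,"hand":-1}]}}

```text
time_s: 19.82
tool_pos: [0.6716, -0.0112, 0.1868]
orientation: [0.009, 1.0, 0.0, -0.003]
force: [-7.3, -0.2, 4.8]
width: 0.999
```

Still sliding at 7.3 N with no rise, so I'll go on in millimetre steps.

>>> {"method": "drive_tool", "body": {"plan": [{"delta_pos":[-0.05,0,0],"roll":0,"hand":-1},{"delta_pos":[-0.1,0,0],"roll":0,"hand":-1},{"delta_pos":[-0.15,0,0],"roll":0,"hand":-1},{"delta_pos":[-0.15,0,0],"roll":0,"hand":-1}]}}

```text
time_s: 20.15
tool_pos: [0.6731, -0.0113, 0.1868]
orientation: [0.009, 1.0, 0.0, -0.003]
force: [-8.7, -0.0, 3.4]
width: 1.001
```

>>> {"method": "drive_tool", "body": {"plan": [{"delta_pos":[-0.05,0,0],"roll":0,"hand":-1},{"delta_pos":[-0.1,0,0],"roll":0,"hand":-1},{"delta_pos":[-0.1,0,0],"roll":0,"hand":-1}]}}

```text
time_s: 20.4
tool_pos: [0.6738, -0.0113, 0.1868]
orientation: [0.009, 1.0, 0.0, -0.004]
force: [-9.4, 0.6, 6.1]
width: 1.001
```

>>> {"method": "drive_tool", "body": {"plan": [{"delta_pos":[-0.05,0,0],"roll":0,"hand":-1},{"delta_pos":[-0.1,0,0],"roll":0,"hand":-1},{"delta_pos":[-0.1,0,0],"roll":0,"hand":-1}]}}

```text
time_s: 20.65
tool_pos: [0.6742, -0.0113, 0.1868]
orientation: [0.009, 1.0, 0.0, -0.005]
force: [-12.7, 0.1, 8.8]
width: 0.998
```

>>> {"method": "drive_tool", "body": {"plan": [{"delta_pos":[-0.05,0,0],"roll":0,"hand":-1},{"delta_pos":[-0.05,0,0],"roll":0,"hand":-1},{"delta_pos":[-0.05,0,0],"roll":0,"hand":-1}]}}

```text
time_s: 20.9
tool_pos: [0.6744, -0.0113, 0.1868]
orientation: [0.009, 1.0, 0.0, -0.005]
force: [-13.4, -0.8, 10.6]
width: 0.996
```

>>> {"method": "drive_tool", "body": {"plan": [{"delta_pos":[0.2,0,0],"roll":0,"hand":-1},{"delta_pos":[0.5,0,0],"roll":0,"hand":-1},{"delta_pos":[1.2,0,0],"roll":0,"hand":-1},{"delta_pos":[3,0,0],"roll":0,"hand":-1},{"delta_pos":[6,0,0],"roll":0,"hand":-1},{"delta_pos":[9,0,0],"roll":0,"hand":-1},{"delta_pos":[12,0,0],"roll":0,"hand":-1},{"delta_pos":[15,0,-3],"roll":0,"hand":-1},{"delta_pos":[18,0,-7],"roll":0,"hand":-1},{"delta_pos":[20,0,-11],"roll":0,"hand":-1},{"delta_pos":[20,0,-14],"roll":0,"hand":-1},{"delta_pos":[20,0,-14],"roll":0,"hand":-1},{"delta_pos":[20,0,-14],"roll":0,"hand":-1}]}}

```text
time_s: 21.98
tool_pos: [0.4781, -0.0077, 0.3301]
orientation: [0.008, 1.0, 0.001, 0.003]
force: [-0.2, 0.4, 0.6]
width: 1.002
```

Run:
```python
from h import *
s=r.read_state(); print(s["time_s"],s["tool_pos"],s["force"])
im=save("top","pics/top7.png"); f=r.read_camera("scene")
hsv=cv2.cvtColor(im,cv2.COLOR_RGB2HSV); m=cv2.inRange(hsv,(80,40,60),(100,255,255)); 
# near edge: lowest tray pixel per column
cols=np.r_[280:386:4]; rows=[np.where(m[150:300,c])[0].max()+150.5 for c in cols]
P=ray("top",np.c_[cols,rows],.01)[:,:2]
o=np.array([.7397,-.0165]); a=-.0173; ex=np.array([np.cos(a),np.sin(a)]); ey=np.array([-ex[1],ex[0]])
X=(P-o)@ex; Y=(P-o)@ey; print("near edge in shelf frame x (want -.055)",np.median(X), "slope deg",np.degrees(np.polyfit(Y,X,1)[0]))
a=cv2.resize(im[60:320,230:430,::-1],(400,520),interpolation=2); b=cv2.resize(f[130:420,110:430,::-1],(400,362),interpolation=2); b=cv2.copyMakeBorder(b,0,158,0,0,0)
cv2.imwrite("pics/c7.png",np.hstack([a,b]))
```

```text
21.9833 [ 0.47812728 -0.00774225  0.33012975] [-0.22530336  0.43303201  0.5932168 ]
near edge in shelf frame x (want -.055) -0.05277330912314002 slope deg -0.004228176195003873
```

View pics/c7.png

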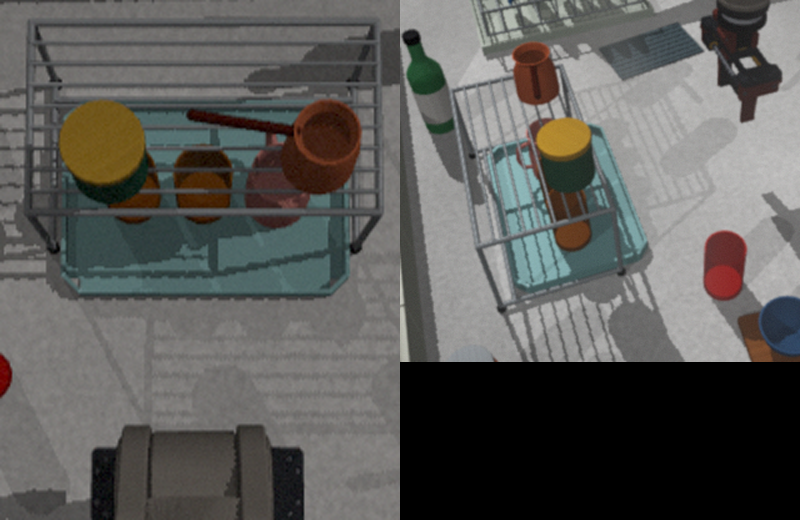

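The tray's far edge is at the back rail (top crop row 100). The near edge is parallel to the shelf front, 53 mm before the legs against 55 mm expected, which is within calibration. Both tumblers and the jug are upright, and the pot and tin haven't moved. The robot is touching nothing, so I'm handing in.

```bash
python3 -c "
from workcell import r
print(r.sign_off())"
```

```text
the job is handed in; nothing more can be done
None
```

The amber tumbler from the mat now stands in the middle of the tray, between the jug and tumbler2. The laden tray is pushed all the way in under the shelf, and I handed the job in at about 22 s.

- **Tumbler:** I gripped it at 8 N, and it met the tray with about 4 N.
- **Push:** I pushed the near edge with the open fingers. That squared the tray to the shelf and shifted it about 5 mm left before it entered the bay. The highest push force I read was about 13 N (limit 25 N), at the very end when the tray met the back rail.
- **Last check:** The near edge is parallel to the shelf front. It measured 53 mm before the legs, not the nominal 55 mm, which is within the roughly 2 mm calibration error. The force rising to 13 N also points to contact with the rail. Both tumblers and the jug are upright, and the pot, tin and red glass have not moved. The bowl looked untouched where it showed in the last picture. I did not recheck the spoon, but the arm never went near it after the start.

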